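Switch the mill-ball sorter to its other chute

TASK

The seesaw trough of the ball sorter leans towards the tray on the robot's left. With the fingertips, press its raised right end down by the pad until it has rocked over its pivot and is fully home, and only then push the upright tab of the feed gate to the left, so that all three waiting porcelain balls roll down the other chute and come to rest in the right-hand tray. Do not touch the balls, pick up nothing, and leave everything else standing on the table where it is.

Things in the scene. Friction and masses are not known exactly. Their poses are not given: they have to be found in the camera images.
- sorter: Fixed plywood and aluminium ball sorter. Origin on the table under the seesaw's pivot; z up, x away from the robot at yaw 0, y left. The seesaw trough runs along y over the origin. From below each end an aluminium chute, under 90 mm high, leads to a tray at y = 165 to 273 mm. Behind (+x) is the feed chute. Nothing but trough, feed chute and gate is above 130 mm
- seesaw (a joint): Tilt of the seesaw trough (aluminium, 200 mm long in y, 50 wide, open top and ends) about its pivot along the sorter's x, 120 mm high. 0 = level; negative = left (+y) end low, as at the start; positive = right (-y) end low. Stops at -0.28 and +0.28 rad. Stiff pivot (0.2 N m, about 3 N at a pad): it stays where it is left, so push it all the way to its stop
- right_pad (a point): Middle of the upper face of the flat press pad at the trough's right (-y) end, 50 mm (x) by 40 (y) by 6, in front of the trough: in the sorter's frame x = -48, y = -80 mm and 34 above the pivot when level. It turns with the trough: about 175 mm above the table when fully raised, 131 when fully down (its y then goes from about -67 to -86 mm). Free space above and below
- left_pad (a point): The same for the pad at the left (+y) end
- feed_mouth (a point): Middle of the floor at the lower end of the feed chute, a plywood channel 52 mm wide that slopes down 12 degrees towards the trough: sorter's x = 26 to 174 mm, y = 0, walls' tops 180 mm above the table here and 210 at its far end
- gate (a joint): Slide of the feed gate, a steel plate across the lower end of the feed chute that holds the balls back: 0 = shut, grows as it moves to the left (sorter's +y), stop at 0.055 m. It must move at least 45 mm to free the balls. Friction 1.5 N; it stays where it is left
- gate_tab (a point): Middle of the top of the upright plywood tab on the gate, at the sorter's x = 45 mm; 34 mm (x) by 12 mm (y) by 50 mm tall, its top about 243 mm above the table; the tab is pushed on its right (-y) face. It moves with the gate. Its foot is 51 mm below its top; the balls' tops and the chute's walls beside it are more than 53 mm below its top
- ball0: White porcelain mill ball, 34 mm in diameter, about 50 g, origin at its centre; lowest of the three balls waiting in line in the feed chute behind the gate
- ball1: The same, the middle ball
- ball2: The same, the upper ball
- right_tray (a point): Middle of the inner floor of the open grey plastic tray at the end of the right (-y) chute, 120 mm (x) by 110 mm (y) outside, walls 4 mm thick and 70 mm high (36 mm under the chute), fixed to the sorter; axes as the sorter's
- left_tray (a point): Middle of the inner floor of the like tray at the end of the left (+y) chute (the point's own x and y axes are turned half round); no ball may go there
- bud_vase: Loose white bisque bud vase, 64 mm across and 96 mm tall, standing behind the right chute; origin under its middle. To be left alone
- mug: Loose blue mug, 72 mm across and 80 mm tall, standing behind the left chute; origin under its middle. To be left alone
- kiln_post: Loose clay kiln post, 36 mm across and 60 mm tall, standing in front of the sorter; origin under its middle. To be left alone
- pencil: Loose yellow wooden pencil, 150 mm long and 8 mm thick, lying in front of the sorter; origin under its middle. To be left alone
- stain_jar: Loose closed jar, 60 mm across and 80 mm tall, at the left or right side; origin under its middle. To be left alone
- saucer: Loose clay saucer, 110 mm across and 16 mm tall, at the left or right side; origin under its middle. To be left alone

How it is judged:
By the outcome, as a careful person would: the job done as asked, in the order asked, and still so for the second after the job is handed in, with the robot touching nothing.
It also fails if it takes over 45 s, if anything falls off the work surface, if the arm or the gripper's body presses on something with over 40 N, if the wrist force passes 120 N, or if a joint passes its speed limit or range.

ROBOT

A 6-joint arm with a two-finger parallel gripper is mounted at the origin on the work surface. World frame = base frame: x ahead of the robot, y to its left, z up, the work surface at z = 0. Lengths are in m, angles in rad, forces in N, time in s.
With the tool pointing down it reaches from about 0.275 to 0.825 m from the base axis. Payload 4.9 kg.
Tool frame: the origin (TCP) lies midway between the tips of the shut fingers; the grasp point (between the pads) lies 19 mm behind it (env.grip_depth is the distance from the TCP to the grasp point, in m); z points along the fingers, y is the direction in which the jaws open and shut (so a half turn about z gives the same grasp; the last joint's range is limited). The gripper opens to 85 mm and grips with 20 to 120 N. Pads are 22 mm wide; open, the fingers measure 114 mm over their backs; the gripper's body (76 mm by 85 mm) begins 54 mm behind the grasp point. The pads swing forward as they close: fully open they stand 13 mm farther back than shut.
Start: joints at [1.134, 0.326, -0.193, 1.052, 0, 1.437], TCP at [0.164, 0.525, 0.231] pointing down, gripper open.
Joint ranges: [-2.65, 2.65], [-0.97, 1.79], [-1.3, 1.35], [-1.93, 2.1], [-1.47, 1.37], [-3.14, 3.14]. Speed limits (rad/s): [2.57, 2.57, 3.14, 3.14, 3.14, 3.14].

INTERFACE

Orientations are given as [roll, pitch, yaw] about the fixed x, y, z axes, in that order (R = Rz(yaw) Ry(pitch) Rx(roll)).
In Python, from plant import env gives the robot as it stands.
- The arm moves only by the tool arm_command, never from a script. Its argument "plan" is one flat list of numbers, 5 for each row, row after row: the finger opening in cm, from 0 to 8.54, then the shift along the tool's x, y, z in cm, then the turn about the tool's z in degrees. In form: [jaw, dx, dy, dz, yaw, jaw, dx, dy, dz, yaw, ...]. A call has 1 to 10 rows; each row shifts and turns the pose as measured when the row begins, along the tool's axes as they then stand; what a row does not reach is not made up. A row lasts 1/8 s, in which the tool goes at most 62.5 mm and 10.7 degrees, less where a joint would pass 70% of its speed; a pose out of reach is approached as far as the arm can. A call with a gripper value outside its range is refused whole. The fingers move at their own pace and stop on an object; "newtons" is the grip in N (left out, the last holds). Time passes only in rows, so rows that do not move let the fingers close. It gives the time, the measured TCP pose, the force and the opening at its end, in the units of the state.
- env.sense(): the state, without advancing time (a new reading comes with each control period).
- env.camera(name): name is "side" or "top"; returns the picture (384x512x3 uint8, blue, green, red); there is no depth.
- env.camera_model(name): a dict with "vertical_fov" (degrees; the focal length in pixels is half the picture's height over the tangent of half this angle, whatever the lens; pixels are square), "cx", "cy" (the principal point, pixels), "R" (3x3) and "t" (3): a world point X has camera coordinates R X + t. Camera axes: x right, y down, z forward; pixel columns grow to the right and rows downward; lengths in m; the calibration is good to about 2 mm. A picture is of the moment at which its call begins. camera_model takes no time and is no camera call.
- env.finish_job(): hands the job in, once; it reports no verdict.
The state is a dict: "clock": time; "joint_positions": joint angles; "joint_velocities": joint speeds; "joint_efforts": joint torques, N m; "tcp_pos": TCP position; "tcp_rot": TCP orientation; "contact_force": force on the tool from outside, world axes, zero at the start; "torque": the same for the moment, N m; "grip_width": finger opening in m.
Only numpy, scipy, OpenCV 4.12 (cv2) and the standard library are available. Lean on these libraries where they do the work, as an engineer would, in place of code of your own. Each camera call takes 0.05 s, during which the arm holds its last target.

## Working session

There is one attempt and no reset: what is moved stays moved. The work goes in short steps, Python scripts to look and compute and a tool call to move; the robot and the scene stay as the last step left them, time stands still between calls to the robot, and variables do not carry over. Pictures are saved under pics/ and viewed, and the job is handed in when it is done.

Besides the shell and the picture viewer there is one more tool, called after "Call:" as a command line: name --argument value ..., lists and objects as JSON in quotes. arm_command: Moves the arm, as the interface text tells. Its arguments: {"type":"object","properties":{"plan":{"type":"array"},"newtons":{"type":"number"}},"required":["plan"]}

```bash
mkdir -p pics; python3 - <<'E'
from plant import env
import cv2
for n in("side","top"):
    cv2.imwrite(f"pics/{n}0.png",env.camera(n)); m=env.camera_model(n); print(n,m)
s=env.sense(); print(s)
E
```

```text
side {'vertical_fov': 55.79808036226598, 'cx': 265.10057370923107, 'cy': 185.1554097669568, 'R': array([[ 0.71969781, -0.69389153,  0.02344386],
       [-0.34809391, -0.38984425, -0.85255621],
       [ 0.60072098,  0.60542217, -0.52210947]]), 't': array([-0.44191463,  0.34577516,  0.81071093])}
top {'vertical_fov': 56.97724723216614, 'cx': 253.10677104486203, 'cy': 188.7124431353076, 'R': array([[ 0.00728125, -0.99991975, -0.01036734],
       [-0.98683447, -0.00551006, -0.16163963],
       [ 0.16156953,  0.01140779, -0.98679539]]), 't': array([0.00646647, 0.62931057, 1.40581614])}
{'clock': 0.1, 'joint_positions': array([ 1.13380019e+00,  3.26880283e-01, -1.93487741e-01,  1.05198955e+00,
       -1.38018814e-05,  1.43656107e+00]), 'joint_velocities': array([-1.03525533e-03, -1.91562162e-03,  7.15025326e-04, -6.80185969e-05,
       -1.11054247e-04,  1.86615985e-03]), 'joint_efforts': array([ 2.06496588e-03, -4.44238722e+01,  2.63038659e+01,  7.91408296e-03,
        2.17203211e-05,  7.00188366e-06]), 'tcp_pos': array([0.16377573, 0.52450536, 0.23057294]), 'tcp_rot': array([-3.14004361e+00, -1.95267420e-04,  2.83883164e+00]), 'contact_force': array([-0.12152881,  0.66814062,  0.24239088]), 'torque': array([-0.02923225,  0.03212642, -0.02855547]), 'grip_width': 0.08558241705846703}
```

View pics/side0.png

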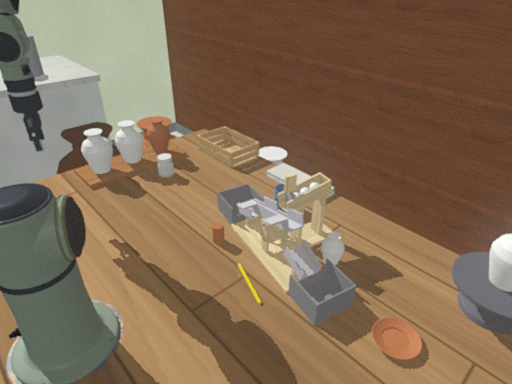

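View pics/top0.png

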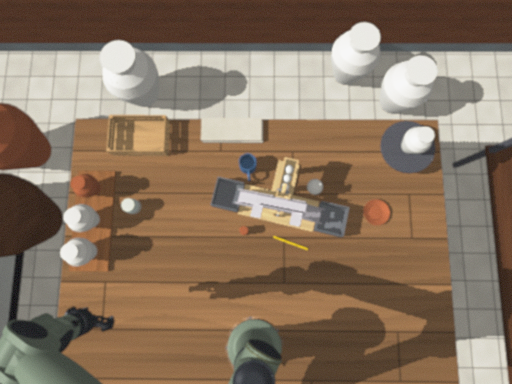

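```bash
python3 - <<'E'
import cv2
a=cv2.imread('pics/top0.png')[110:290,140:400]
cv2.imwrite('pics/top0c.png',cv2.resize(a,None,fx=3,fy=3,interpolation=cv2.INTER_CUBIC))
a=cv2.imread('pics/side0.png')[100:300,150:410]
cv2.imwrite('pics/side0c.png',cv2.resize(a,None,fx=3,fy=3,interpolation=cv2.INTER_CUBIC))
E
```

```text
(no output)
```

View pics/top0c.png

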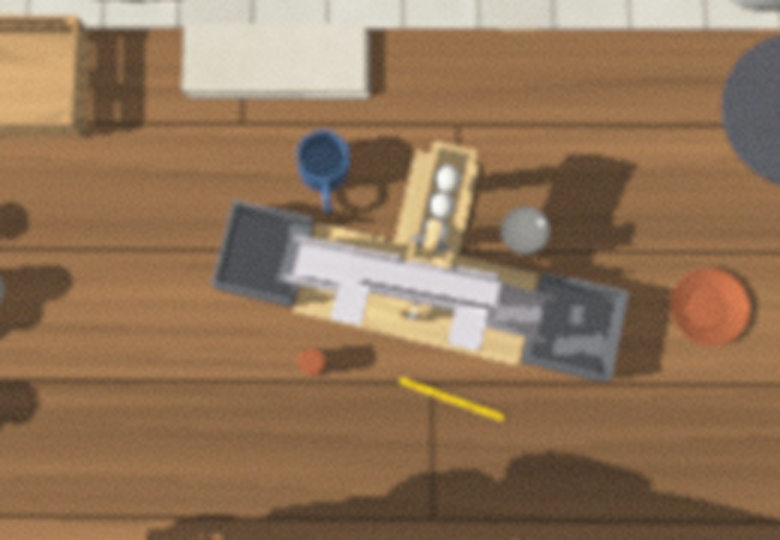

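View pics/side0c.png

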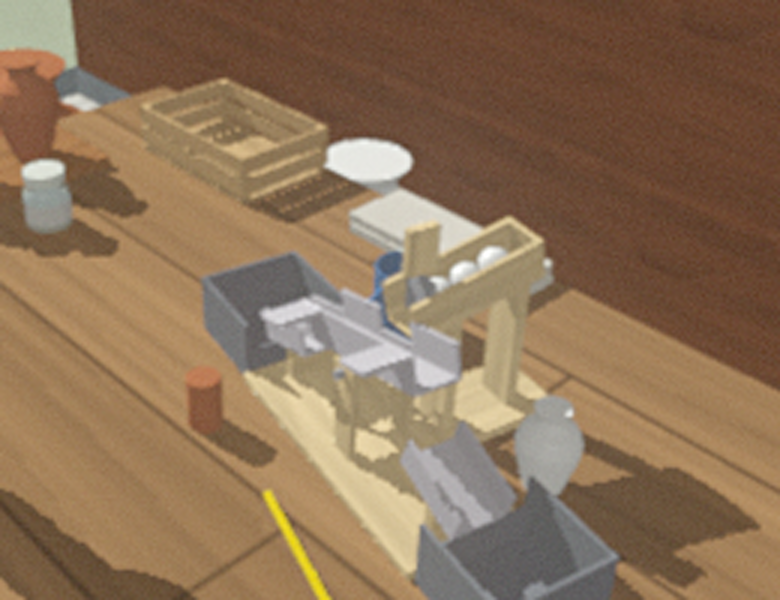

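The top crop shows both trays, with outer corners at about (232,202), (214,287), (630,292) and (609,381). The pads are at (349,302) and (469,328), and the tab is near (432,230). I'll fit the sorter pose to these.

```bash
cat > h.py <<'E'
import numpy as np,cv2
from plant import env
def proj(n,P):
    m=env.camera_model(n); f=192/np.tan(np.radians(m['vertical_fov'])/2)
    c=np.atleast_2d(P)@m['R'].T+m['t']
    return np.c_[m['cx']+f*c[:,0]/c[:,2],m['cy']+f*c[:,1]/c[:,2]]
def w(p,L):
    L=np.atleast_2d(L).astype(float); c,s=np.cos(p[2]),np.sin(p[2])
    return np.c_[p[0]+c*L[:,0]-s*L[:,1],p[1]+s*L[:,0]+c*L[:,1],L[:,2]]
def draw(n,p,fn,box,L,sc=3,img=None):
    a=env.camera(n) if img is None else cv2.imread(img); x0,x1,y0,y1=box
    a=cv2.resize(a[y0:y1,x0:x1],None,fx=sc,fy=sc,interpolation=cv2.INTER_CUBIC)
    if len(L):
        for u in proj(n,w(p,L)): cv2.drawMarker(a,(int((u[0]-x0+.5)*sc),int((u[1]-y0+.5)*sc)),(0,0,255),0,8,1)
    cv2.imwrite(fn,a)
E
python3 - <<'E'
from h import *
from scipy.optimize import least_squares
T=[(60,273,70,232,202),(-60,273,70,214,287),(60,-273,70,630,292),(-60,-273,70,609,381),(-48,-67,175,469,328),(-48,86,131,349,302),(45,0,243,432,230)]
S=[(-60,273,70,204,280),(60,273,70,293,255),(60,-273,70,615,565)]
T=np.array(T,float);S=np.array(S,float)
uT=np.c_[140+T[:,3]/3,110+T[:,4]/3]-.33;uS=np.c_[150+S[:,3]/3,100+S[:,4]/3]-.33
def r(p): return np.r_[(proj('top',w(p,T[:,:3]/1e3))-uT),(proj('side',w(p,S[:,:3]/1e3))-uS)].ravel()
o=least_squares(r,[.5,0,-.2],loss='soft_l1'); print(o.x); print(r(o.x).reshape(-1,2).round(1))
p=o.x; np.save('p.npy',p)
L=np.array([(a*60,b*273,70) for a in(1,-1) for b in(1,-1)]+[(-48+a,-67+b,175+b*-.28*-0 ) for a in(-25,25) for b in(-19,19)]+[(-48+a,86+b,131) for a in(-25,25) for b in(-19,19)]+[(45+a,b,243) for a in(-17,17) for b in(-6,6)]+[(26,0,140)])/1e3
draw('top',p,'pics/t1.png',(140,400,110,290),L,3,'pics/top0.png')
draw('side',p,'pics/s1.png',(150,410,100,300),L,3,'pics/side0.png')
E
```

```text
[ 0.55594199 -0.09686936 -0.22893637]
[[ 0.7 -0.6]
 [-0.7 -0.6]
 [-0.5  0.4]
 [ 0.7 -0. ]
 [ 0.1  0.6]
 [ 0.   0.8]
 [ 1.8  2. ]
 [-1.4 -1.9]
 [ 0.3 -2.3]
 [ 0.6 -3.5]]
```

View pics/t1.png

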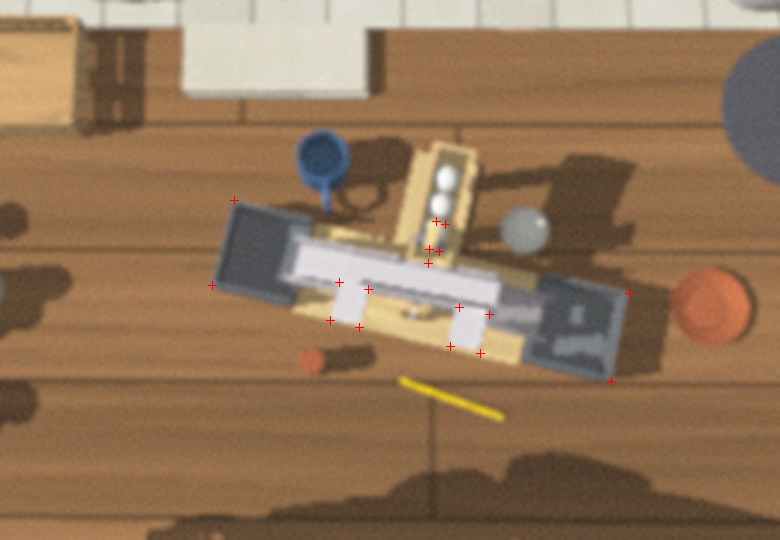

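View pics/s1.png

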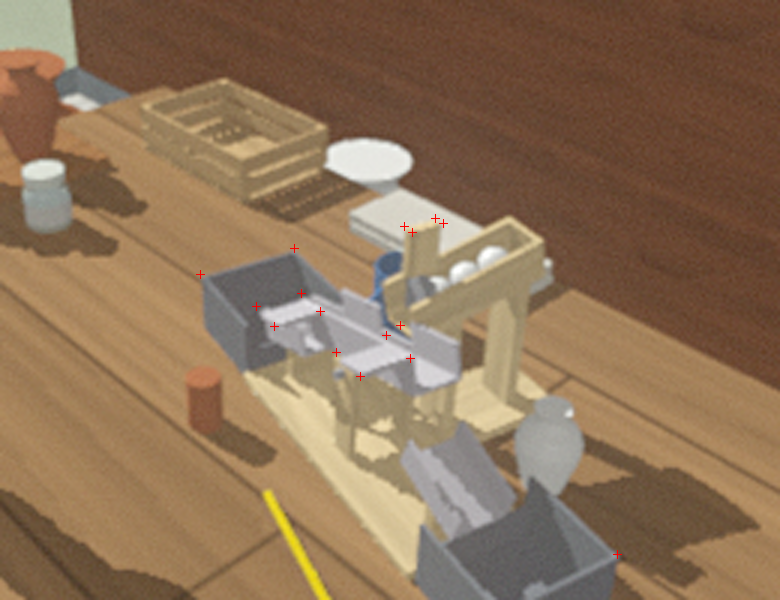

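```bash
python3 - <<'E'
from h import *
s=env.sense();print(proj('top',s['tcp_pos']),proj('side',s['tcp_pos']))
I=[]
for n,x0,x1,y0,y1,k in(('top',205,355,150,240,5),('side',215,355,165,325,5)):
    a=cv2.imread(f'pics/{n}0.png')[y0:y1,x0:x1]
    cv2.imwrite(f'pics/{n}z.png',cv2.resize(a,None,fx=k if n=='top' else 3.7,fy=k if n=='top' else 3.7,interpolation=cv2.INTER_CUBIC))
a=cv2.imread('pics/top0.png')[295:345,60:130];b=cv2.imread('pics/side0.png')[90:160,0:70]
cv2.imwrite('pics/g.png',np.hstack([cv2.resize(a,(420,300)),cv2.resize(b,(300,300))]))
E
```

```text
[[101.39314357 313.64113327]] [[ 41.34239472 148.34721435]]
```

View pics/topz.png

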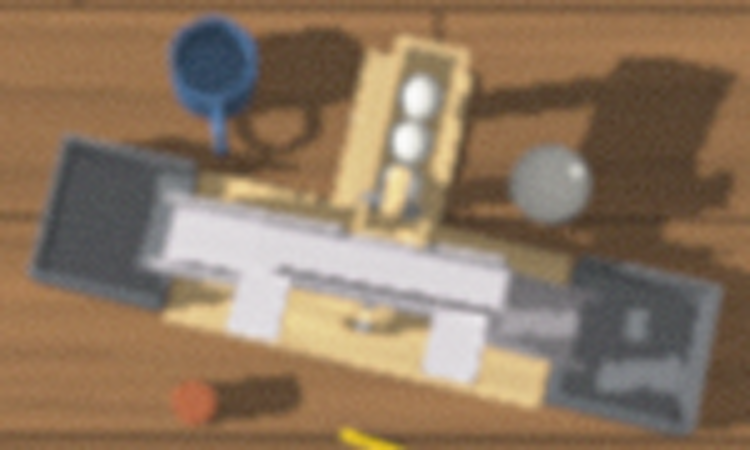

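View pics/sidez.png

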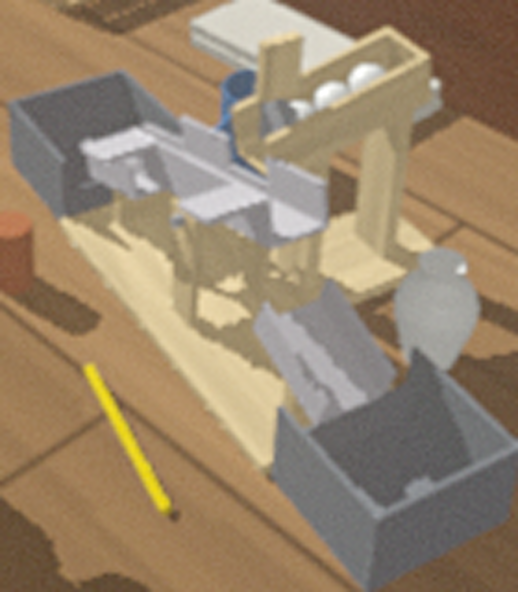

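View pics/g.png

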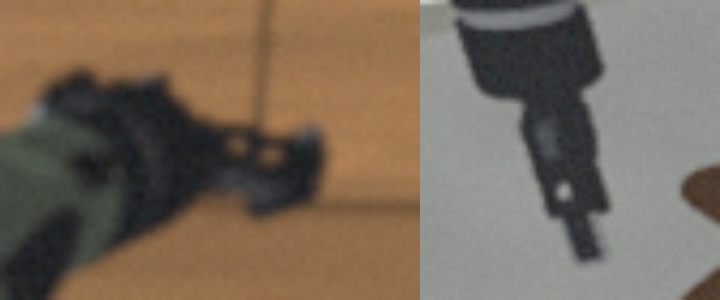

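```bash
cat >> h.py <<'E'
from scipy.spatial.transform import Rotation as Ro
def status(goal=None):
    p=np.load('p.npy'); s=env.sense(); t=s['tcp_pos']; c,si=np.cos(p[2]),np.sin(p[2]); d=t-[p[0],p[1],0]
    loc=np.array([c*d[0]+si*d[1],-si*d[0]+c*d[1],d[2]])
    print('clk',s['clock'],'tcp',t.round(4),'sorter mm',(loc*1e3).round(1),'yawerr deg',np.degrees(s['tcp_rot'][2]-(np.pi+p[2])).round(2),'F',s['contact_force'].round(1),'w',round(s['grip_width'],4),'q',s['joint_positions'].round(2))
    if goal is not None:
        R=Ro.from_euler('xyz',s['tcp_rot']).as_matrix()
        print('tool shift cm',(100*R.T@(w(p,np.array([goal])/1e3)[0]-t)).round(2))
E
python3 -c "
from h import *
status([-52,-74,270])"
```

```text
clk 0.1 tcp [0.1638 0.5245 0.2306] sorter mm [-522.9  516.2  230.6] yawerr deg -4.23 F [-0.1  0.7  0.2] w 0.0856 q [ 1.13  0.33 -0.19  1.05 -0.    1.44]
tool shift cm [-51.32 -55.39  -3.87]
```

Call:
arm_command --plan '[0,0,0,-4,-4.2,0,-3.5,-4.4,0,0,0,-3.5,-4.4,0,0,0,-3.5,-4.4,0,0,0,-3.5,-4.4,0,0,0,-3.5,-4.4,0,0,0,-3.5,-4.4,0,0,0,-3.5,-4.4,0,0,0,-3.5,-4.4,0,0,0,-3.5,-4.4,0,0]'

```text
clock: 1.35
tcp_pos: [0.3869, 0.0574, 0.2707]
tcp_rot: [-3.139, 0.002, 2.924]
contact_force: [0.5, 0.8, 0.1]
grip_width: -0.0003
```

```bash
python3 -c "
from h import *
status([-52,-74,250])"
```

```text
clk 1.35 tcp [0.3869 0.0574 0.2707] sorter mm [-199.7  111.9  270.7] yawerr deg 0.65 F [0.5 0.8 0.1] w -0.0003 q [-0.04 -0.   -0.49  1.08 -0.    0.18]
tool shift cm [-14.55 -18.75   2.16]
```

Call:
arm_command --plan '[0,-3.6,-4.6,0,0.6,0,-3.6,-4.6,0,0,0,-3.6,-4.6,0,0,0,-3.6,-4.6,1,0,0,0,0,1,0]'

```text
clock: 1.98
tcp_pos: [0.4889, -0.1656, 0.2501]
tcp_rot: [-3.139, 0.003, 2.907]
contact_force: [-1.3, 1.1, -0.0]
grip_width: -0.0003
```

```bash
python3 -c "
from h import *
status([-52,-74,200])
import shutil
for n in('top','side'): cv2.imwrite(f'pics/{n}2.png',env.camera(n))
T=env.sense()['tcp_pos'];print(proj('top',T),proj('side',T))
a=cv2.imread('pics/top2.png')[150:240,205:355];b=cv2.imread('pics/side2.png')[150:260,215:325]
cv2.imwrite('pics/m2.png',np.hstack([cv2.resize(a,(450,270),interpolation=2),cv2.resize(b,(330,330),interpolation=2)[:270]]))
cv2.imwrite('pics/s2.png',cv2.resize(b,(550,550),interpolation=2));cv2.imwrite('pics/t2.png',cv2.resize(a,(750,450),interpolation=2))
"
```

```text
clk 1.975 tcp [ 0.4889 -0.1656  0.2501] sorter mm [-49.7 -82.2 250.1] yawerr deg -0.34 F [-1.3  1.1 -0. ] w -0.0003 q [-0.47  0.25 -0.25  1.07 -0.   -0.23]
tool shift cm [0.25 0.83 5.01]
[[301.5468766 220.1153382]] [[276.05194857 196.26833782]]
```

View pics/s2.png

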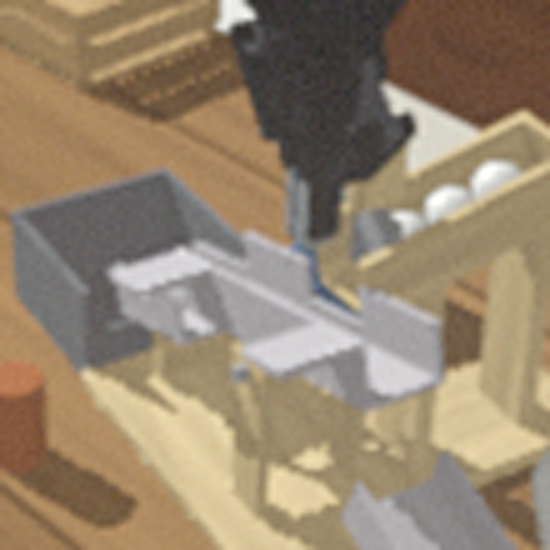

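View pics/t2.png

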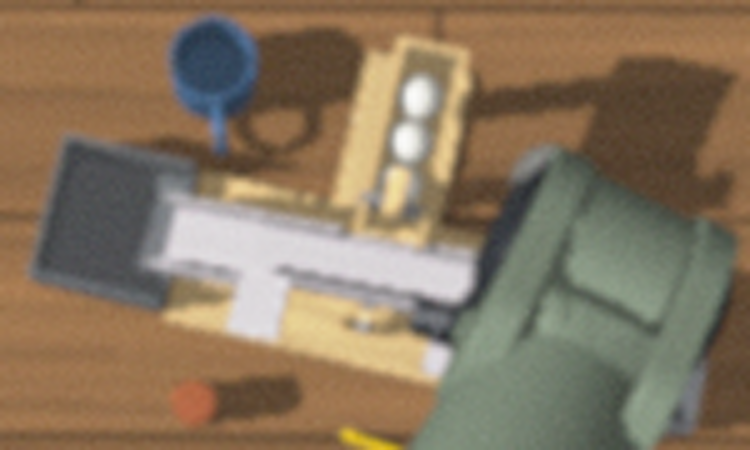

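Call:
arm_command --plan '[0,0.4,0.7,3,0,0,0,0,2,0,0,0,0,0,0]'

```text
clock: 2.45
tcp_pos: [0.4823, -0.1493, 0.1994]
tcp_rot: [3.141, -0.002, 2.915]
contact_force: [0.2, -0.1, -0.5]
grip_width: 0.0001
```

```bash
python3 -c "
from h import *
status([-53,-75,180])
b=env.camera('side')[150:260,215:325]
cv2.imwrite('pics/s3.png',cv2.resize(b,(550,550),interpolation=2))
"
```

```text
clk 2.45 tcp [ 0.4823 -0.1493  0.1994] sorter mm [-59.9 -67.8 199.4] yawerr deg 0.14 F [ 0.2 -0.1 -0.5] w 0.0001 q [-0.45  0.27 -0.36  0.95  0.   -0.22]
tool shift cm [-0.69 -0.73  1.94]
```

View pics/s3.png

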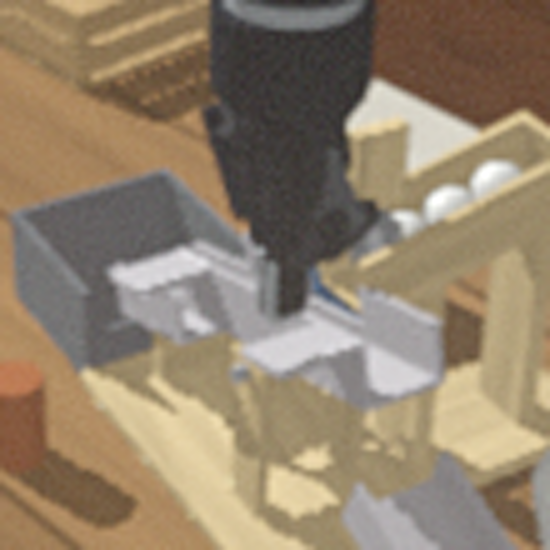

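Call:
arm_command --plan '[0,-0.6,-0.7,1,0,0,0,0,0.5,0,0,0,0,0.5,0]'

```text
clock: 2.88
tcp_pos: [0.4889, -0.158, 0.1818]
tcp_rot: [-3.141, 0.004, 2.917]
contact_force: [-0.3, 0.5, -0.3]
grip_width: -0.0001
```

```bash
python3 -c "
from h import *
status([-53,-77,165])
b=env.camera('side')[150:260,215:325]
cv2.imwrite('pics/s4.png',cv2.resize(b,(550,550),interpolation=2))
"
```

```text
clk 2.875 tcp [ 0.4889 -0.158   0.1818] sorter mm [-51.5 -74.8 181.8] yawerr deg 0.23 F [-0.3  0.5 -0.3] w -0.0001 q [-0.46  0.3  -0.37  0.9   0.   -0.23]
tool shift cm [ 0.16 -0.22  1.68]
```

View pics/s4.png

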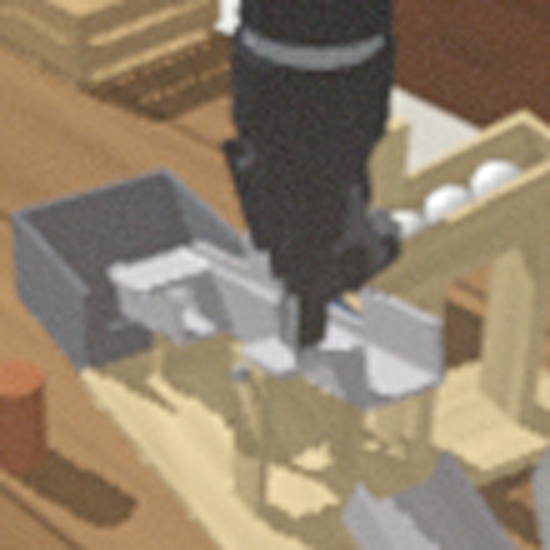

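Call:
arm_command --plan '[0,0.1,0.3,0.5,0,0,0,0,0.5,0,0,0,0,0.5,0,0,0,0,0.3,0]'

```text
clock: 3.42
tcp_pos: [0.4891, -0.1565, 0.1635]
tcp_rot: [-3.137, 0.006, 2.916]
contact_force: [-1.1, -2.0, 3.3]
grip_width: -0.0002
```

```bash
python3 -c "
from h import *
status([-53,-80,140])
b=env.camera('side')[150:260,215:325]
cv2.imwrite('pics/s5.png',cv2.resize(b,(550,550),interpolation=2))
"
```

```text
clk 3.425 tcp [ 0.4891 -0.1565  0.1635] sorter mm [-51.6 -73.3 163.5] yawerr deg 0.17 F [-1.1 -2.   3.3] w -0.0002 q [-0.45  0.31 -0.4   0.85 -0.   -0.23]
tool shift cm [ 0.15 -0.66  2.35]
```

View pics/s5.png

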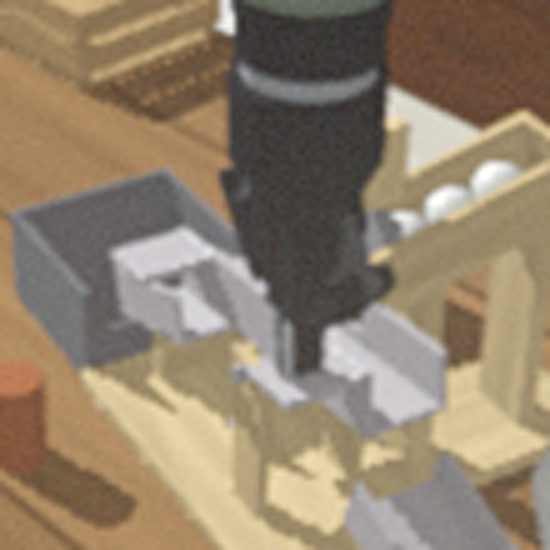

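The trough is rocking over: its left end has risen, the fingertips are on the right pad and the force is 3.3 N. I'll keep pressing and shift outwards.

Call:
arm_command --plan '[0,0.1,-0.2,0.5,0,0,0,-0.3,0.5,0,0,0,-0.3,0.5,0,0,0,-0.3,0.5,0]'

```text
clock: 3.98
tcp_pos: [0.4863, -0.166, 0.1419]
tcp_rot: [3.141, 0.007, 2.917]
contact_force: [0.2, 1.1, 2.2]
grip_width: -0.0
```

```bash
python3 -c "
from h import *
status([-53,-84,136])
b=env.camera('side')[150:260,215:325]
cv2.imwrite('pics/s6.png',cv2.resize(b,(550,550),interpolation=2))
"
```

```text
clk 3.975 tcp [ 0.4863 -0.166   0.1419] sorter mm [-52.1 -83.1 141.9] yawerr deg 0.23 F [0.2 1.1 2.2] w -0.0 q [-0.47  0.34 -0.43  0.8   0.   -0.25]
tool shift cm [ 0.09 -0.09  0.59]
```

View pics/s6.png

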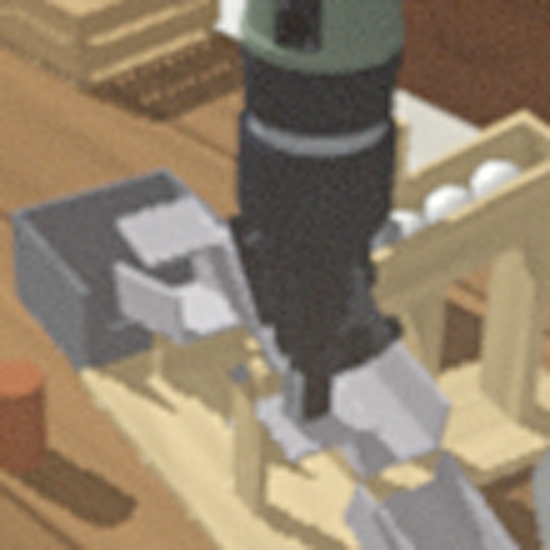

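Call:
arm_command --plan '[0,0,-0.1,0.4,0,0,0,0,0.4,0,0,0,0,0.3,0]'

```text
clock: 4.4
tcp_pos: [0.4858, -0.1682, 0.1318]
tcp_rot: [-3.14, 0.007, 2.916]
contact_force: [-11.0, 5.3, 40.1]
grip_width: 0.0
```

```bash
python3 -c "
from h import *
status([-53,-84,136])"
```

```text
clk 4.4 tcp [ 0.4858 -0.1682  0.1318] sorter mm [-52.1 -85.4 131.8] yawerr deg 0.19 F [-11.    5.3  40.1] w 0.0 q [-0.48  0.35 -0.44  0.78 -0.   -0.25]
tool shift cm [ 0.09  0.14 -0.42]
```

The force jumped to 40 N, so the trough is against its stop. Lifting off to check.

Call:
arm_command --plan '[0,0,0,-1,0,0,0,0,-5,0,0,0,0,-5,0,0,0,0,-4.5,0,0,3,-4,0,0,0,0,-3,0,0]'

```text
clock: 5.15
tcp_pos: [0.4375, -0.2281, 0.2901]
tcp_rot: [-3.14, 0.001, 2.921]
contact_force: [0.4, -0.5, -1.2]
grip_width: 0.0003
```

```bash
python3 -c "
from h import *
status([45,-45,285])
b=env.camera('side')[150:260,215:325]
cv2.imwrite('pics/s7.png',cv2.resize(b,(550,550),interpolation=2))
p=np.load('p.npy')
for sg in(.28,.22):
  c,s=np.cos(sg),np.sin(sg)
  L=[[-48+dx,y*c+34*s*-sg/abs(sg)*0+ (-34*s*-1)*0 ,0] for dx,y in()]
  # rotate about sorter x: right end low => rotation +: z'=z c + y s ; y'=y c - z s
  L=np.array([[-48+a,(e*80+b)*c-34*s,120+34*c+(e*80+b)*s] for e in(1,-1) for a in(-25,25) for b in(-20,20)])/1e3
  print(sg,((proj('side',w(p,L))-[215,150]+.5)*5).round(0).tolist())
"
```

```text
clk 5.15 tcp [ 0.4375 -0.2281  0.2901] sorter mm [ -85.6 -154.7  290.1] yawerr deg 0.48 F [ 0.4 -0.5 -1.2] w 0.0003 q [-0.63  0.19 -0.23  1.15 -0.   -0.41]
tool shift cm [-13.15  10.86   0.5 ]
0.28 [[148.0, 254.0], [116.0, 205.0], [226.0, 230.0], [193.0, 182.0], [292.0, 477.0], [254.0, 417.0], [375.0, 445.0], [335.0, 388.0]]
0.22 [[145.0, 256.0], [113.0, 210.0], [224.0, 232.0], [190.0, 187.0], [292.0, 467.0], [253.0, 410.0], [375.0, 435.0], [334.0, 381.0]]
```

View pics/s7.png

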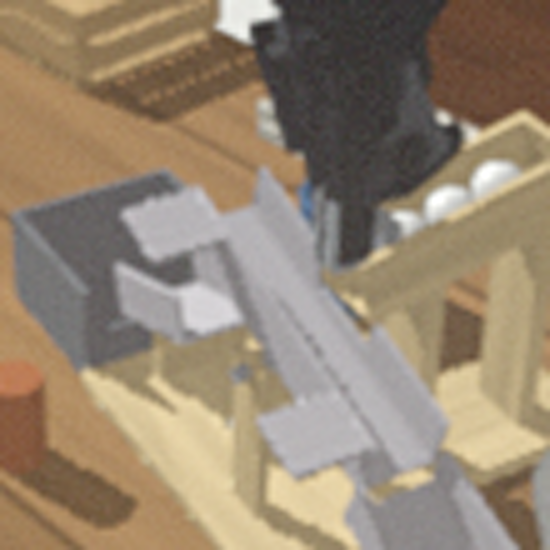

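Call:
arm_command --plan '[0,-3,2.4,0,0.5,0,-3.4,2.7,0,0,0,-3.4,2.7,0,0,0,-2.6,1.8,0,0,0,0,0,0,0]'

```text
clock: 5.82
tcp_pos: [0.5829, -0.1663, 0.2871]
tcp_rot: [-3.136, -0.002, 2.904]
contact_force: [0.0, 0.2, 0.5]
grip_width: -0.0006
```

```bash
python3 -c "
from h import *
status([45,-47,208])
T=env.sense()['tcp_pos'];print(proj('side',T))
b=env.camera('side')[150:260,215:325]
cv2.imwrite('pics/s8.png',cv2.resize(b,(550,550),interpolation=2))
b=env.camera('top')[150:240,205:355]
cv2.imwrite('pics/t8.png',cv2.resize(b,(750,450),interpolation=2))
"
```

```text
clk 5.825 tcp [ 0.5829 -0.1663  0.2871] sorter mm [ 42.  -61.5 287.1] yawerr deg -0.52 F [0.  0.2 0.5] w -0.0006 q [-0.4   0.41  0.07  1.23 -0.01 -0.16]
tool shift cm [-0.31  1.5   7.9 ]
[[304.83138907 170.40830806]]
```

View pics/s8.png

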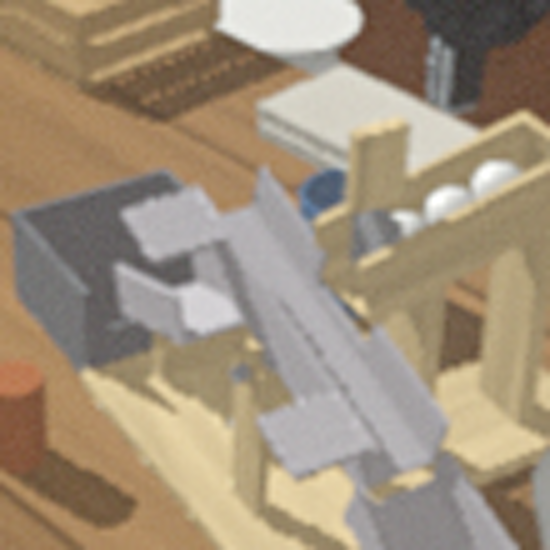

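View pics/t8.png

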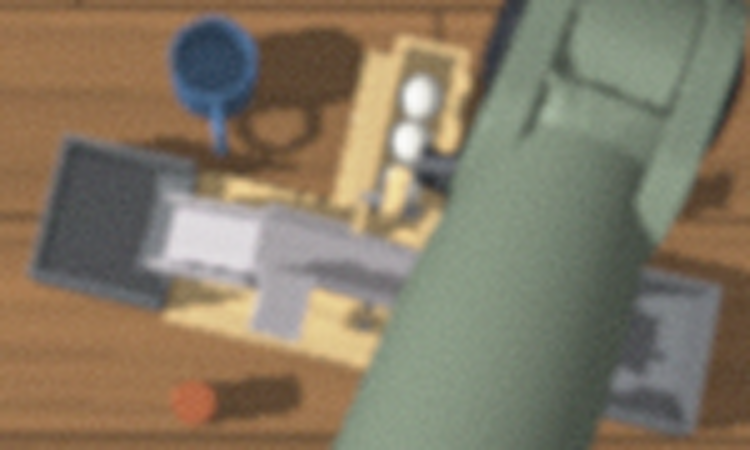

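Call:
arm_command --plan '[0,-0.2,0.7,3,-0.5,0,0,0,2.5,0,0,0,0,1.5,0,0,0,0,0,0]'

```text
clock: 6.42
tcp_pos: [0.581, -0.1631, 0.2167]
tcp_rot: [-3.135, -0.004, 2.907]
contact_force: [-0.3, -0.1, -1.1]
grip_width: -0.0
```

```bash
python3 -c "
from h import *
status([45,-22,211])
T=env.sense()['tcp_pos'];print(proj('side',T))
b=env.camera('side')[130:240,235:345]
cv2.imwrite('pics/s9.png',cv2.resize(b,(550,550),interpolation=2))
"
```

```text
clk 6.425 tcp [ 0.581  -0.1631  0.2167] sorter mm [ 39.5 -58.9 216.7] yawerr deg -0.34 F [-0.3 -0.1 -1.1] w -0.0 q [-0.39  0.44 -0.06  1.07 -0.01 -0.16]
tool shift cm [-0.53  3.69  0.54]
[[301.26717516 193.71422168]]
```

View pics/s9.png

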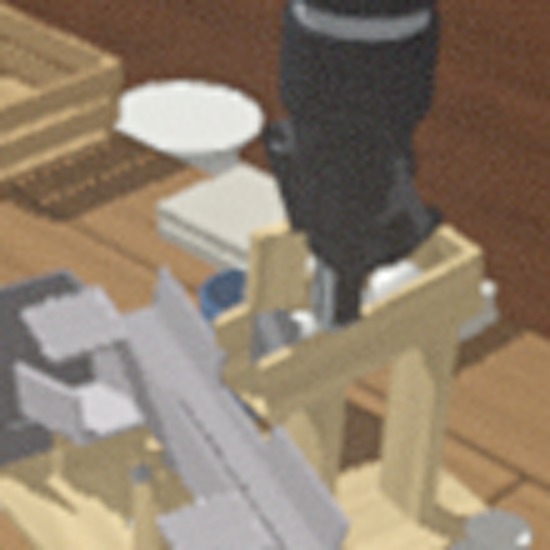

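Call:
arm_command --plan '[0,-0.4,1,0.4,0,0,0,1,0,0,0,0,1,0,0,0,0,0.6,0,0]'

```text
clock: 6.98
tcp_pos: [0.5961, -0.1276, 0.2159]
tcp_rot: [-3.134, 0.003, 2.906]
contact_force: [-0.1, 0.5, 0.1]
grip_width: -0.0001
```

```bash
python3 -c "
from h import *
status([45,34,211])
b=env.camera('side')[130:240,235:345]
cv2.imwrite('pics/s10.png',cv2.resize(b,(550,550),interpolation=2))
"
```

```text
clk 6.975 tcp [ 0.5961 -0.1276  0.2159] sorter mm [ 46.1 -20.8 215.9] yawerr deg -0.36 F [-0.1  0.5  0.1] w -0.0001 q [-0.33  0.44 -0.05  1.07 -0.01 -0.09]
tool shift cm [0.15 5.48 0.45]
```

View pics/s10.png

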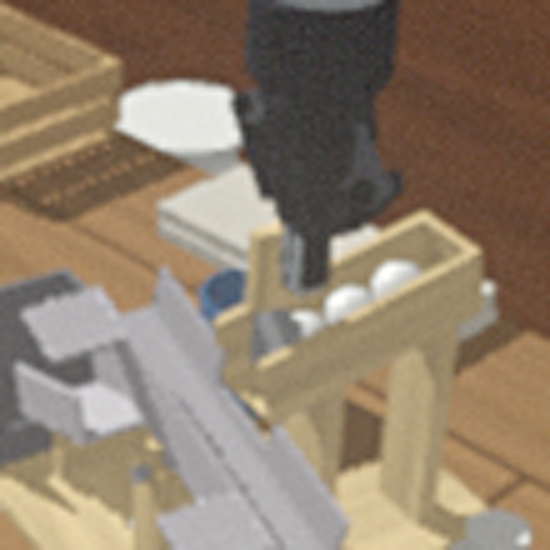

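Call:
arm_command --plan '[0,0,1,0.2,0,0,0,1,0,0,0,0,1.2,0,0,0,0,1,0,0,0,0,1,0,0,0,0,0.4,0,0]'

```text
clock: 7.78
tcp_pos: [0.609, -0.0739, 0.214]
tcp_rot: [-3.122, 0.003, 2.904]
contact_force: [-5.6, -18.4, 2.0]
grip_width: 0.0001
```

```bash
python3 -c "
from h import *
status([45,34,211])
b=env.camera('side')[120:270,215:365]
cv2.imwrite('pics/s11.png',cv2.resize(b,(600,600),interpolation=2))
"
```

```text
clk 7.775 tcp [ 0.609  -0.0739  0.214 ] sorter mm [ 46.5  34.4 214. ] yawerr deg -0.47 F [ -5.6 -18.4   2. ] w 0.0001 q [-0.23  0.45 -0.04  1.07 -0.02  0.01]
tool shift cm [ 0.15 -0.04  0.3 ]
```

View pics/s11.png

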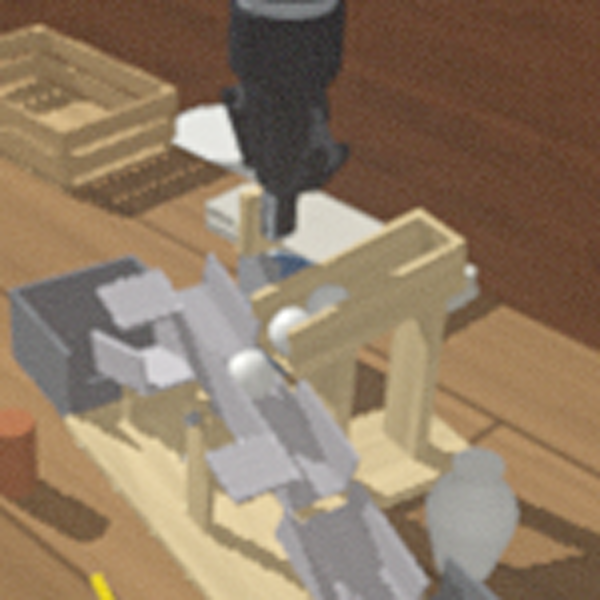

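The gate is at its stop (18 N) and the balls are rolling. I'll wait, then back off slightly and lift away.

Call:
arm_command --plan '[0,0,-0.5,-0.5,0,0,0,0,-4,0,0,0,0,-4,0,0,0,0,0,0,0,0,0,0,0,0,0,0,0,0,0,0,0,0,0,0,0,0,0,0,0,0,0,0,0]'

```text
clock: 8.95
tcp_pos: [0.6066, -0.0736, 0.2966]
tcp_rot: [-3.127, -0.005, 2.905]
contact_force: [0.3, -0.3, -0.0]
grip_width: 0.0
```

```bash
python3 -c "
from h import *
status()
b=env.camera('side')[130:330,195:435]
cv2.imwrite('pics/s12.png',cv2.resize(b,(720,600),interpolation=2))
b=env.camera('top')[130:250,190:400]
cv2.imwrite('pics/t12.png',cv2.resize(b,None,fx=3.8,fy=3.8,interpolation=2))
"
```

```text
clk 8.95 tcp [ 0.6066 -0.0736  0.2966] sorter mm [ 44.1  34.1 296.6] yawerr deg -0.42 F [ 0.3 -0.3 -0. ] w 0.0 q [-0.23  0.42  0.11  1.27 -0.01  0.  ]
```

View pics/s12.png

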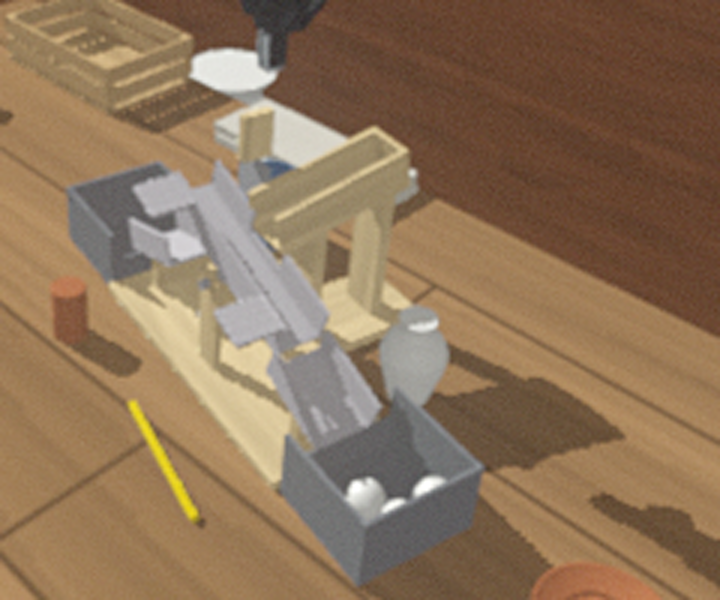

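View pics/t12.png

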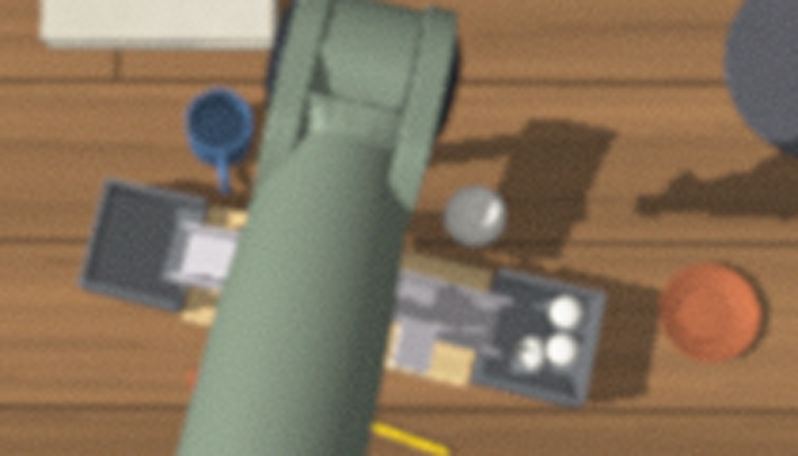

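All three balls are in the right tray, at (565,312), (560,350) and (527,353) in the top crop, and the left tray is empty. I'll wait a second for them to settle, then look again.

Call:
arm_command --plan '[0,0,0,-2,0,0,0,0,0,0,0,0,0,0,0,0,0,0,0,0,0,0,0,0,0,0,0,0,0,0,0,0,0,0,0,0,0,0,0,0]'

```text
clock: 10.05
tcp_pos: [0.606, -0.0733, 0.3144]
tcp_rot: [-3.127, -0.008, 2.905]
contact_force: [-0.2, -0.2, 0.3]
grip_width: 0.0
```

```bash
python3 -c "
from h import *
status()
b=env.camera('top')[130:250,190:400]
cv2.imwrite('pics/t13.png',cv2.resize(b,None,fx=3.8,fy=3.8,interpolation=2))
"
```

```text
clk 10.05 tcp [ 0.606  -0.0733  0.3144] sorter mm [ 43.4  34.3 314.4] yawerr deg -0.43 F [-0.2 -0.2  0.3] w 0.0 q [-0.23  0.42  0.15  1.31 -0.01  0.  ]
```

View pics/t13.png

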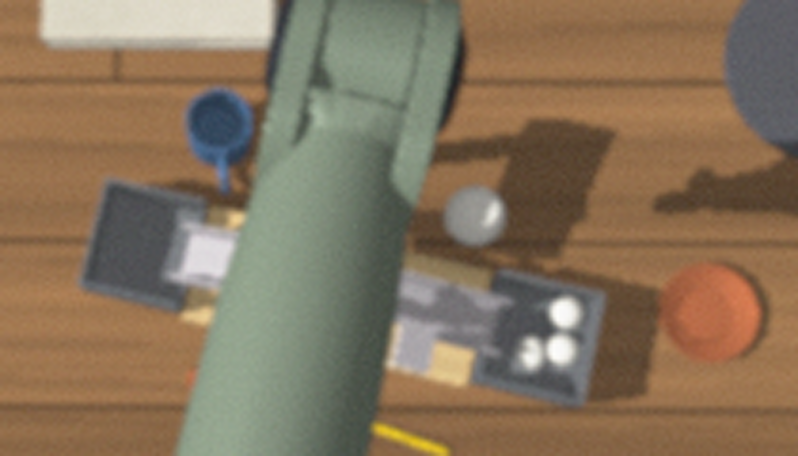

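The balls haven't moved between the two pictures, so I'm handing in.

```bash
python3 -c "
from plant import env
print(env.finish_job())"
```

```text
the job is handed in; nothing more can be done
None
```

All three balls are at rest in the right-hand tray and the left tray is empty. I handed the job in at about 10 s of the 45 s allowed.

- **Seesaw:** I pressed the right pad down with the shut fingertips until the trough met its stop. The force rose from about 2–3 N to 40 N there.
- **Gate:** Only after lifting clear of the trough did I push the gate tab left. It moved about 55 mm to its stop, where the force was 18 N, and the balls then rolled down the right chute.
- **Last checks:** Two top pictures 1.1 s apart show the balls unmoved. The mug, vase, saucer, pencil and kiln post look to be where they were. I did not re-check the stain jar, but the arm went nowhere near it. The arm was 70 mm above the tab, touching nothing.
- **What disagreed:** The side camera was 2–3 pixels off my fitted sorter pose. From that picture alone the trough's tilt read about 0.25 ± 0.03 rad against the 0.28 stop, so "fully home" rests on the force rise.

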